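# Seat the taper-shank mandrel in the assembly fixture

## Robot

A 7-joint arm with a two-finger parallel gripper is mounted at the origin on the work surface. World frame = base frame: x ahead of the robot, y to its left, z up, the work surface at z = 0. Lengths are in m, angles in rad, forces in N, time in s.
With the tool pointing down it reaches from about 0.4 to 0.875 m from the base axis. Payload 4.4 kg.
Tool frame: the origin (TCP) lies between the finger pads; the fingertips stand 14 mm ahead of it and the grasp point (between the pads) lies 5 mm behind it; z points along the fingers, y is the line along which they close (so a half turn about z gives the same grasp; the last joint's range is limited). The gripper opens to 85 mm and grips with 20 to 120 N. Pads are 22 mm wide; open, the fingers measure 114 mm over their backs; the gripper's body (76 mm by 85 mm) begins 54 mm behind the grasp point. The pads swing forward as they close: fully open they stand 13 mm farther back than shut.
Start: joints at [-1.234, 0.628, 0.038, 1.517, -0.027, 0.996, -0.02], TCP at [0.255, 0.598, 0.245] pointing down, gripper open.
Joint ranges: [-3.06, 3.06], [-0.37, 2.12], [-1.25, 1.32], [0.18, 2.47], [-1.1, 4.24], [0.23, 1.98], [-2.94, 2.94]. Speed limits (rad/s): [2.57, 2.57, 3.14, 3.14, 3.14, 3.14, 3.14].

## Interface

Orientations are given as a rotation vector (axis times angle).
In Python, from bench import robot, viewer, monitor, workorder gives the robot as it stands (robot), with the cameras (viewer), the readings (monitor) and the job (workorder).
- The arm moves only by the tool inch_along, called after "Emit:" in YAML: its name, and indented under it one key for each argument. Schema: {"type":"object","properties":{"segments":{"type":"array","items":{"type":"array","items":{"type":"array","items":{"type":"number"},"minItems":6,"maxItems":6},"minItems":1,"maxItems":12},"minItems":1,"maxItems":1},"jaw":{"type":"number"},"squeeze":{"type":"number"},"only":{"type":"string"},"quiet":{"type":"boolean"},"lines":{"type":"string"}},"required":["segments"],"additionalProperties":false}. segments is a list that holds a single list of rows (three levels of brackets), with 1 to 12 rows, each of 6 numbers: dx, dy, dz in parts of the range, where 1.0 means 0.75 m, then a rotation vector rx, ry, rz in parts of the range, where 1.0 means pi/2 rad; each row is the pose to reach, as a shift and turn from the pose commanded when the call began, along the tool's axes at that moment; what a row does not reach only later rows make up. A row lasts 1/8 s, in which the tool goes at most 0.0625 m and 0.188 rad, less where a joint would pass 70% of its speed; a pose out of reach is approached as far as the arm can. jaw is the opening from 0.0 (shut) to 1.0 (fully open), set as the call begins (left out keeps the last). The fingers move at their own pace and stop on an object; squeeze is the grip in N (left out, the last holds). Time passes only in rows, so rows that do not move let the fingers close. The tool returns the time, the measured TCP pose, the force, the opening and the grip force at its end. only (a regular expression) keeps the lines of the reply that match it, lines (a string "A,B") keeps lines A to B, and quiet returns only ok. A shift or turn number past 1, either way, is cut back to 1. Input that does not fit is refused with a message, and nothing moves.
- monitor.read_state(): the state, without advancing time (a new reading comes with each control period).
- viewer.snapshot(name): name is "side" or "top" or "wrist"; returns a dict with "color" (400x640x3 uint8, blue, green, red), "mtx" (3x3 intrinsics, pixels), "dist_coeffs" ([k1, k2, p1, p2, k3] as OpenCV has them; the pictures are not rectified), "R" (3x3) and "t" (3): a world point X has camera coordinates R X + t; the wrist camera has in their place "tool_from_camera" (4x4, takes a point from camera to tool coordinates, whose origin is the TCP and whose axes are the flange's). Camera axes: x right, y down, z forward; pixel columns grow to the right and rows downward; lengths in m; the calibration is good to about 2 mm. A picture is of the moment at which its call begins: read the wrist's pose just before it. There is no depth.
- workorder.finish_job(): hands the job in; it is judged then, once.
The state is a dict: "time": time; "qpos": joint angles; "dq": joint speeds; "joint_torque": joint torques, N m; "tcp_pos": TCP position; "tcp_rot": TCP orientation; "wrist_force": force on the tool from outside, world axes, zero at the start; "wrist_torque": the same for the moment, N m; "width": opening from 0.0 (shut) to 1.0 (fully open); "gripper_force": force on a finger pad.
Only numpy, scipy, OpenCV 4.12 (cv2) and the standard library are available. Lean on these libraries where they do the work, as an engineer would, in place of code of your own. Each camera call takes 0.05 s, during which the arm holds its last target. There are 200 camera calls.

## Task

Get the press bench ready for the next batch: take the mandrel with the tapered (conical) shank from the sloping white rest and stand it upright, taper down, in the tapered steel socket bolted to the bench, fully home with its collar down on the socket's rim. Lower it in rather than dropping it, let go only when it is down, and leave the other mandrel, the one with the straight shank, where it lies in the rest.

Things in the scene. Friction and masses are not known exactly. Their poses are not given: they have to be found in the camera images.
- mandrel: Mandrel to use: dark anodised aluminium, 0.4 kg, 135 mm long. Origin: centre of the taper's small end; z along its axis to the post's top. Taper 0-45 mm (diameter 24 growing to 52), collar 45-65 (diameter 66), post 65-135 (diameter 36, grip here). Starts in the rest, z 25 deg off vertical, post up, leaning to the rest's -x (robot side), y level; lifts out straight up or along z.
- plug: The other mandrel, to be left alone: same dark aluminium, collar and post diameters, but a straight shank of diameter 24 mm over its 45 mm, and a shorter post (top at 110 mm). Origin: centre of the shank's end; z along its axis to the post's top. Lies in the other lane of the rest, 120 mm to the side, leaning likewise. Either lane may hold either mandrel.
- rest: Fixed sloping white plastic rest, 230 mm wide (y), 150 deep, 105 high. Origin on the bench, 45 mm under the midpoint of the mandrels' lower ends; lanes at y = +60 and -60 mm. Its board lies 33 mm beneath the mandrels' axes, on the robot's side, and ends 80 mm up along them. Low cheeks 35-41 mm either side of the axis flank the collar, up to 66 mm along it; the post above is free on all sides.
- socket_mouth (a point): Centre of the tapered socket's mouth, at its rim, 62 mm above the bench; z up. Fixed flared steel cup on a round flange: mouth 54 mm inside, 75 outside; bore narrows to 23 mm at 50 mm depth, 1 mm clear of the taper all round. Mandrel home: collar on rim, its origin 45 mm below this point. Not the like-sized straight bush (52 outside, 27 bore) nearby; either may stand in either place.

How it is judged:
By the outcome, as a careful person would: the job done as asked, in the order asked, and still so for the second after the job is handed in, with the robot touching nothing.
It also fails if it takes over 38 s, if anything falls off the work surface, if the arm or the gripper's body presses on something with over 40 N, if the wrist force passes 120 N, or if a joint passes its speed limit or range.

## Working session

There is one attempt and no reset: what is moved stays moved. The work goes in short steps, Python scripts to look and compute and a tool call to move; the robot and the scene stay as the last step left them, time stands still between calls to the robot, and variables do not carry over. Pictures are saved under pics/ and viewed, at most 10 in all, crops included, and the job is handed in when it is done.

```bash
ls; mkdir -p pics; python3 - <<'E'
from bench import robot, viewer, monitor, workorder
import cv2,numpy as np,pickle
d={}
for n in("side","top","wrist"):
    s=monitor.read_state();o=viewer.snapshot(n);cv2.imwrite(f"pics/{n}0.png",o["color"]);d[n]=(o,s)
pickle.dump(d,open("s0.pkl","wb"));print(s)
print(d["wrist"][0]["tool_from_camera"])
E
```

```text
bench.py
pics
{'time': 0.1, 'qpos': array([-1.23379795,  0.62925541,  0.03843013,  1.51826535, -0.0270364 ,
        0.99625927, -0.02003634]), 'dq': array([-0.00022874, -0.00021114, -0.00026409, -0.00210378,  0.00011839,
        0.0008711 , -0.00011831]), 'joint_torque': array([ 2.52191887e-03, -5.64527965e+01,  1.23044964e+00, -1.93973708e+01,
        1.13613450e-02,  5.37293134e-03,  3.46983327e-06]), 'tcp_pos': array([0.25454584, 0.59751839, 0.24448042]), 'tcp_rot': array([-6.28442169e-01, -3.07772962e+00,  2.56368406e-03]), 'wrist_force': array([-0.19166428, -0.24966358,  0.14558692]), 'wrist_torque': array([ 0.01136776,  0.06019961, -0.03370426]), 'gripper_force': 0.0, 'width': 1.0006643681317886}
[[ 8.13310372e-04 -9.51488270e-01 -3.07683946e-01  7.89844114e-02]
 [ 9.99999254e-01  4.93536618e-04  1.11710561e-03  3.65760547e-04]
 [-9.11059591e-04 -3.07684625e-01  9.51487962e-01 -1.29489369e-01]
 [ 0.00000000e+00  0.00000000e+00  0.00000000e+00  1.00000000e+00]]
```

View pics/top0.png

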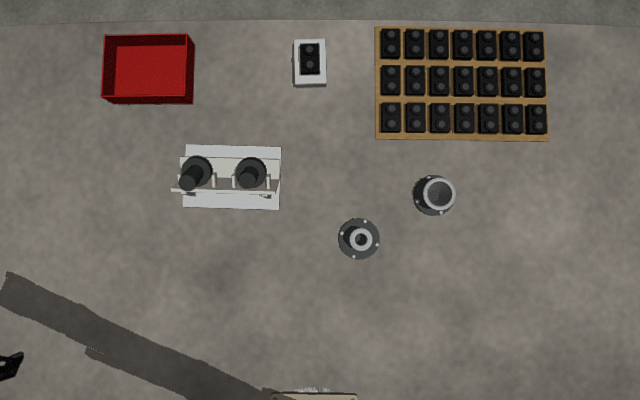

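View pics/side0.png

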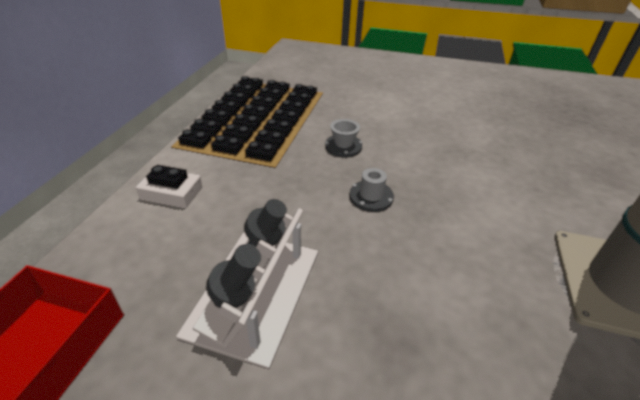

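The top view shows the longer post (taper mandrel candidate) in the left (+y) lane, about (188,184). The wide flared socket is at about (439,193) and the bush at (360,239). I'll zoom in to measure them.

```bash
python3 - <<'E'
import cv2,numpy as np,pickle
d=pickle.load(open("s0.pkl","rb"))
T=d["top"][0]["color"];S=d["side"][0]["color"]
z=lambda I,x,y,w,h,k:cv2.resize(I[y:y+h,x:x+w],None,fx=k,fy=k,interpolation=cv2.INTER_CUBIC)
C=np.zeros((600,800,3),np.uint8)
def put(a,x,y):C[y:y+a.shape[0],x:x+a.shape[1]]=a
put(z(T,170,145,80,60,5),0,0);put(z(T,405,165,80,60,5),400,0)
put(z(S,190,190,100,75,4),0,300);put(z(S,310,110,80,60,5),400,300)
C=np.clip(C*1.6,0,255).astype(np.uint8)
cv2.imwrite("pics/c1.png",C)
for n in("top","side"):
    o=d[n][0];print(n,o["mtx"].round(1).tolist(),o["dist_coeffs"],(-o["R"].T@o["t"]).round(3))
E
```

```text
top [[468.5, 0.0, 313.4], [0.0, 468.5, 197.4], [0.0, 0.0, 1.0]] [-0.07576617  0.          0.          0.          0.        ] [ 0.492 -0.016  1.107]
side [[394.2, 0.0, 314.1], [0.0, 394.2, 191.4], [0.0, 0.0, 1.0]] [0.02757951 0.         0.         0.         0.        ] [0.405 0.562 0.553]
```

View pics/c1.png

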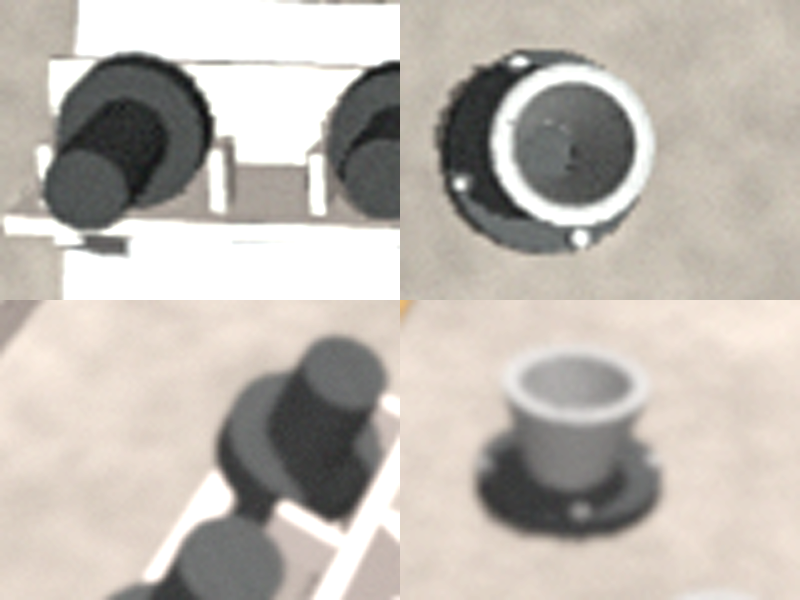

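Crop readings:
- **Left post:** top centre at top-camera (187.0,182.6) and side-camera (247.6,254.6).
- **Right post:** top centre at top-camera (246.7,180.7) and side-camera (275.9,207.9).
- **Socket rim:** centre at top-camera (439.2,193.6) and side-camera (345,126.2).

```bash
cat > h.py <<'E'
import cv2,numpy as np
from scipy.optimize import least_squares
from scipy.spatial.transform import Rotation as R
def proj(o,X):
    return cv2.projectPoints(np.atleast_2d(np.float64(X)),cv2.Rodrigues(o["R"])[0],o["t"],o["mtx"],o["dist_coeffs"])[0][:,0]
def tri(obs,X0=(.5,0,.1)):
    r=least_squares(lambda X:np.concatenate([(proj(o,X)[0]-p) for o,p in obs]),X0);return r.x,r.fun
E
python3 - <<'E'
from h import *;import pickle
d=pickle.load(open("s0.pkl","rb"));T=d["top"][0];S=d["side"][0]
L=[(T,(187,182.6)),(S,(247.6,254.6))];P=[(T,(246.7,180.7)),(S,(275.9,207.9))];K=[(T,(439.2,193.6)),(S,(345,126.2))]
for n,o in zip("LPK",(L,P,K)):
    x,f=tri(o);print(n,x.round(4),f.round(1))
    if n=="K":
        r=least_squares(lambda q:np.concatenate([(proj(c,[*q,.062])[0]-p) for c,p in o]),[.5,-.3]);print(r.x.round(4),r.fun.round(1))
a=np.radians(25)
def top(q,lane,l):
    c,s=np.cos(q[2]),np.sin(q[2]);v=np.array([-l*np.sin(a),lane]);return [q[0]+c*v[0]-s*v[1],q[1]+s*v[0]+c*v[1],.045+l*np.cos(a)]
for l1,l2 in((.135,.11),(.11,.135)):
    r=least_squares(lambda q:np.concatenate([proj(c,top(q,.06,l1))[0]-p for c,p in L]+[proj(c,top(q,-.06,l2))[0]-p for c,p in P]),[.5,.2,0])
    print(l1,r.x.round(4),r.fun.round(1),"topL",np.round(top(r.x,.06,l1),4))
E
```

```text
L [0.5764 0.26   0.1667] [ 0.2  0.5 -0.3 -0. ]
P [0.5837 0.1415 0.1436] [ 0.1  0.2 -0.2 -0. ]
K [ 0.5658 -0.2775  0.06  ] [ 0.   0.2 -0.2 -0. ]
[ 0.5656 -0.2765] [-0.2  0.2 -0.1 -0.5]
0.135 [ 0.6316  0.1997 -0.0243] [-0.4  0.7 -0.5  0.2  0.3  0.2 -0.  -0.8] topL [0.5761 0.261  0.1674]
0.11 [0.6322 0.2039 0.0803] [  3.3  -0.7  -2.1  10.3  -0.8   0.9   1.9 -12.1] topL [0.581  0.26   0.1447]
```

The triangulated heights (0.167 and 0.144 m) confirm that the left lane holds the 135 mm taper mandrel. Next I'll plan the approach along its axis.

```bash
cat >> h.py <<'E'
yaw=-.0243;ax=np.array([-np.sin(np.radians(25))*np.cos(yaw),-np.sin(np.radians(25))*np.sin(yaw),np.cos(np.radians(25))])
O=np.array([.633,.2597,.045]);ry=np.array([-np.sin(yaw),np.cos(yaw),0])
Rg=np.column_stack([np.cross(ry,-ax),ry,-ax])
def delta(s,p,Rt):
    Rc=R.from_rotvec(s["tcp_rot"]).as_matrix()
    print("d",(Rc.T@(np.array(p)-s["tcp_pos"])).round(4),"rv",R.from_matrix(Rc.T@Rt).as_rotvec().round(4))
E
python3 - <<'E'
from h import *;from bench import robot, viewer, monitor, workorder
s=monitor.read_state();delta(s,O+ax*.20,Rg);print(O+ax*.2,Rg.round(3).tolist())
E
```

```text
d [-0.402  -0.1937  0.0186] rv [-0.0841 -0.4313 -0.3721]
[0.5485013  0.26175372 0.22626156] [[-0.906, 0.024, 0.422], [0.022, 1.0, -0.01], [-0.423, 0.0, -0.906]]
```

The manual's scale: shifts go in shares of 0.75 m and turns go in shares of pi/2 rad. Converting my numbers, -0.402 m / 0.75 = -0.536, -0.385 m / 0.75 = -0.5133, -0.4313 rad / 1.5708 = -0.2746.

Emit:
inch_along:
  segments:
    - [[-0.0667, -0.032, 0.0027, -0.0064, -0.0318, -0.0286], [-0.1333, -0.064, 0.0053, -0.0127, -0.0637, -0.0573], [-0.2, -0.096, 0.008, -0.0191, -0.1019, -0.0891], [-0.2667, -0.128, 0.012, -0.0255, -0.1401, -0.121], [-0.3333, -0.16, 0.016, -0.0318, -0.1719, -0.1464], [-0.4, -0.1933, 0.0187, -0.0382, -0.2037, -0.1783], [-0.4667, -0.2253, 0.0213, -0.0446, -0.2419, -0.2101], [-0.5133, -0.248, 0.024, -0.0509, -0.261, -0.2292], [-0.536, -0.2587, 0.0248, -0.0535, -0.2746, -0.2369], [-0.536, -0.2587, 0.0248, -0.0535, -0.2746, -0.2369], [-0.536, -0.2587, 0.0248, -0.0535, -0.2746, -0.2369]]
  jaw: 1.0

```text
time: 1.52
tcp_pos: [0.548, 0.2633, 0.2267]
tcp_rot: [0.032, 2.705, -0.004]
wrist_force: [-0.0, -0.4, -0.5]
width: 1.003
gripper_force: 0.0
```

```bash
python3 - <<'E'
from h import *;from bench import robot, viewer, monitor, workorder
s=monitor.read_state();o=viewer.snapshot("wrist");delta(s,O+ax*.20,Rg)
Tc=o["tool_from_camera"];Rc=R.from_rotvec(s["tcp_rot"]).as_matrix()
Rw=Rc@Tc[:3,:3];tw=Rc@Tc[:3,3]+s["tcp_pos"]
o["R"]=Rw.T;o["t"]=-Rw.T@tw
import pickle;pickle.dump(o,open("w1.pkl","wb"))
I=o["color"].copy()
t=np.linspace(0,2*np.pi,40)
for l,r in((.135,.018),(.065,.033)):
    C=O+ax*l+r*(np.outer(np.cos(t),Rg[:,0])+np.outer(np.sin(t),ry))
    cv2.polylines(I,[proj(o,C).round().astype(int)],True,(0,255,255),1)
print(proj(o,O+ax*.135));cv2.imwrite("pics/w1.png",I)
E
```

```text
d [-0.0003 -0.0015  0.0006] rv [ 0.0027 -0.      0.0003]
[[316.40500031 216.89675272]]
```

View pics/w1.png

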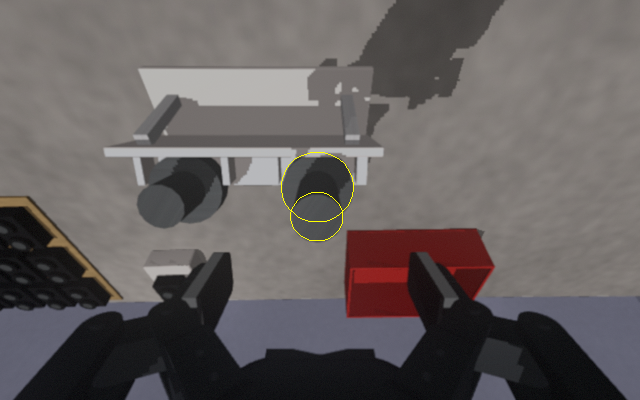

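The predicted outlines fall right on the post top (316,217) and the collar, so the pose is good. I'll descend along the axis.

In the tool's units: 0.103 m / 0.75 = 0.1373, -0.0015 m / 0.75 = -0.002, 0.0027 rad / 1.5708 = 0.0017.

Emit:
inch_along:
  segments:
    - [[0, -0.002, 0.0333, 0.0017, 0, 0], [0, -0.002, 0.0733, 0.0017, 0, 0], [0, -0.002, 0.1067, 0.0017, 0, 0], [0, -0.002, 0.1267, 0.0017, 0, 0], [0, -0.002, 0.1373, 0.0017, 0, 0], [0, -0.002, 0.1373, 0.0017, 0, 0], [0, -0.002, 0.1373, 0.0017, 0, 0]]
  jaw: 1.0

```text
time: 2.45
tcp_pos: [0.5918, 0.2605, 0.1337]
tcp_rot: [0.033, 2.704, -0.008]
wrist_force: [0.4, 1.1, 0.1]
width: 1.004
gripper_force: 0.0
```

```bash
python3 - <<'E'
from h import *;from bench import robot, viewer, monitor, workorder
delta(monitor.read_state(),O+ax*.097,Rg)
E
```

```text
d [0.0002 0.0002 0.0008] rv [-0.0003  0.0007  0.    ]
```

Emit:
inch_along:
  segments:
    - [[0, 0, 0, 0, 0, 0], [0, 0, 0, 0, 0, 0], [0, 0, 0, 0, 0, 0], [0, 0, 0, 0, 0, 0], [0, 0, 0, 0, 0, 0], [0, 0, 0, 0, 0, 0], [0, 0, 0, 0, 0, 0], [0, 0, 0, 0, 0, 0]]
  jaw: 0.0
  squeeze: 60

```text
time: 3.45
tcp_pos: [0.592, 0.2599, 0.1339]
tcp_rot: [0.034, 2.704, -0.008]
wrist_force: [-3.3, -0.3, 5.0]
width: 0.407
gripper_force: 59.3
```

It's gripped, with the width matching the post. Now I'll lift along the axis.

In the tool's units: -0.14 m / 0.75 = -0.1867, -0.135 m / 0.75 = -0.18.

Emit:
inch_along:
  segments:
    - [[0, 0, -0.0133, 0, 0, 0], [0, 0, -0.04, 0, 0, 0], [0, 0, -0.0733, 0, 0, 0], [0, 0, -0.1133, 0, 0, 0], [0, 0, -0.1533, 0, 0, 0], [0, 0, -0.18, 0, 0, 0], [0, 0, -0.1867, 0, 0, 0], [0, 0, -0.1867, 0, 0, 0], [0, 0, -0.1867, 0, 0, 0]]

```text
time: 4.58
tcp_pos: [0.5326, 0.2605, 0.259]
tcp_rot: [0.034, 2.706, -0.011]
wrist_force: [-0.4, 0.3, -4.5]
width: 0.411
gripper_force: 60.8
```

```bash
python3 - <<'E'
from h import *;from bench import robot, viewer, monitor, workorder
s=monitor.read_state();print(s["qpos"].round(2))
o=viewer.snapshot("side");cv2.imwrite("pics/s2.png",o["color"])
# tool down, same heading; above socket
h=-.45
y=np.array([-np.sin(h),np.cos(h),0]);z=np.array([0,0,-1.])
for h in(0,-.2,-.45):
    y=np.array([-np.sin(h),np.cos(h),0]);print(h);delta(s,[.5656,-.2768,.23],np.column_stack([np.cross(y,z),y,z]))
E
```

```text
[-0.5   0.41 -0.22  2.01  0.79  0.52  0.2 ]
0
d [-0.0299 -0.5362  0.0473] rv [-0.0081  0.4349 -0.0251]
-0.2
d [-0.0299 -0.5362  0.0473] rv [0.0354 0.4341 0.1718]
-0.45
d [-0.0299 -0.5362  0.0473] rv [0.0898 0.4289 0.4178]
```

View pics/s2.png

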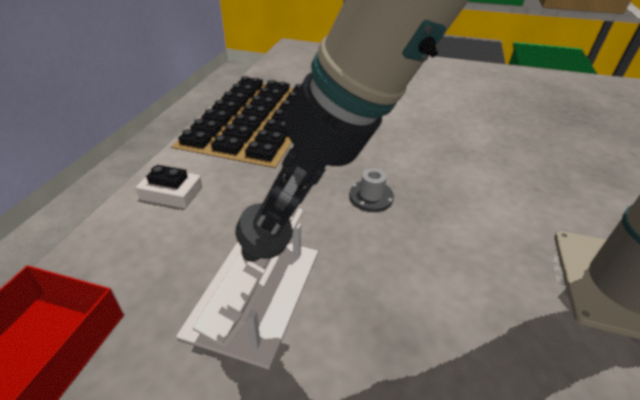

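The mandrel is clear of the rest and held at about (263,230). The plug's still in its lane. I'll raise it, turn it upright and carry it over.

In the tool's units: -0.52 m / 0.75 = -0.6933, -0.23 m / 0.75 = -0.3067, 0.4341 rad / 1.5708 = 0.2764.

Emit:
inch_along:
  segments:
    - [[-0.016, 0, -0.036, 0.0013, 0.0127, 0.0064], [-0.0333, -0.04, -0.072, 0.0032, 0.0382, 0.0127], [-0.0387, -0.1067, -0.0693, 0.0057, 0.07, 0.0255], [-0.0453, -0.1733, -0.0667, 0.0076, 0.1019, 0.0382], [-0.052, -0.24, -0.064, 0.0095, 0.1337, 0.0509], [-0.0587, -0.3067, -0.0613, 0.0121, 0.1655, 0.0637], [-0.0653, -0.3733, -0.0587, 0.014, 0.1974, 0.0764], [-0.0707, -0.44, -0.056, 0.0166, 0.2292, 0.0891], [-0.076, -0.5067, -0.0533, 0.0191, 0.2546, 0.0987], [-0.0813, -0.5733, -0.0507, 0.021, 0.2674, 0.105], [-0.0867, -0.64, -0.048, 0.0225, 0.2764, 0.1094], [-0.0907, -0.6933, -0.0453, 0.0225, 0.2764, 0.1094]]

```text
time: 6.12
tcp_pos: [0.5666, -0.2632, 0.319]
tcp_rot: [0.316, 3.125, 0.0]
wrist_force: [0.7, 0.5, -5.3]
width: 0.409
gripper_force: 61.3
```

Emit:
inch_along:
  segments:
    - [[0, 0, 0, 0, 0, 0], [0, 0, 0, 0, 0, 0]]

```text
time: 6.38
tcp_pos: [0.5668, -0.2593, 0.3193]
tcp_rot: [0.313, 3.126, 0.005]
wrist_force: [0.1, 0.6, -5.6]
width: 0.404
gripper_force: 61.5
```

```bash
cat >> h.py <<'E'
def down(h):
    y=np.array([-np.sin(h),np.cos(h),0]);z=np.array([0,0,-1.]);return np.column_stack([np.cross(y,z),y,z])
E
python3 - <<'E'
from h import *;from bench import robot, viewer, monitor, workorder
s=monitor.read_state();print(s["qpos"].round(2))
delta(s,[.5656,-.2768,.23],down(-.2))
E
```

```text
[ 0.59  0.54 -0.33  1.49  0.18  1.14  1.59]
d [-0.0023 -0.0177  0.0893] rv [0.0029 0.     0.0006]
```

In the tool's units: 0.0893 m / 0.75 = 0.1191, 0.08 m / 0.75 = 0.1067, 0.0029 rad / 1.5708 = 0.0018.

Emit:
inch_along:
  segments:
    - [[-0.0013, -0.0107, 0.04, 0, 0, 0], [-0.0027, -0.0236, 0.08, 0.0018, 0, 0], [-0.0031, -0.0236, 0.1067, 0.0018, 0, 0], [-0.0031, -0.0236, 0.1191, 0.0018, 0, 0], [-0.0031, -0.0236, 0.1191, 0.0018, 0, 0], [-0.0031, -0.0236, 0.1191, 0.0018, 0, 0]]

```text
time: 7.12
tcp_pos: [0.5666, -0.2772, 0.232]
tcp_rot: [0.311, 3.123, -0.003]
wrist_force: [-0.4, -1.0, -5.1]
width: 0.409
gripper_force: 61.5
```

```bash
python3 - <<'E'
from h import *;from bench import robot, viewer, monitor, workorder;import pickle
s=monitor.read_state();delta(s,[.5656,-.2768,.23],down(-.2));print(s["tcp_pos"])
D={n:viewer.snapshot(n) for n in("top","side","wrist")}
o=D["wrist"];Tc=o["tool_from_camera"];Rc=R.from_rotvec(s["tcp_rot"]).as_matrix()
Rw=Rc@Tc[:3,:3];tw=Rc@Tc[:3,3]+s["tcp_pos"];o["R"]=Rw.T;o["t"]=-Rw.T@tw
pickle.dump((s,D),open("s3.pkl","wb"))
t=np.linspace(0,2*np.pi,60);circ=np.column_stack([np.cos(t),np.sin(t),0*t])
C=np.zeros((600,800,3),np.uint8)
def tile(n,x,y,w,h,k,px,py):
    o=D[n];I=cv2.resize(o["color"][y:y+h,x:x+w],None,fx=k,fy=k,interpolation=cv2.INTER_CUBIC)
    I=np.clip(I*1.6,0,255).astype(np.uint8)
    A=s["tcp_pos"]-Rc[:,2]*-.097
    for c,r,col,M in(([.5656,-.2768,.062],.0375,(0,255,255),np.eye(3)),([.5656,-.2768,.062],.027,(0,255,255),np.eye(3)),(A,.012,(0,255,0),Rc),(A-Rc[:,2]*.045,.033,(0,255,0),Rc),(A-Rc[:,2]*.065,.033,(0,255,0),Rc)):
        q=(proj(o,np.array(c)+r*circ@M.T)-[x,y]+.5)*k-.5
        cv2.polylines(I,[q.round().astype(int)],True,col,1)
    C[py:py+h*k,px:px+w*k]=I
tile("side",290,60,100,100,4,0,0)
tile("top",390,140,100,100,4,400,0)
I=tile("wrist",200,150,266,66,3,0,400)
cv2.imwrite("pics/c3.png",C);cv2.imwrite("pics/w3.png",o["color"])
E
```

```text
d [0.0011 0.0002 0.002 ] rv [-0.0013  0.0034  0.0014]
[ 0.56660139 -0.27719255  0.23204368]
```

View pics/c3.png

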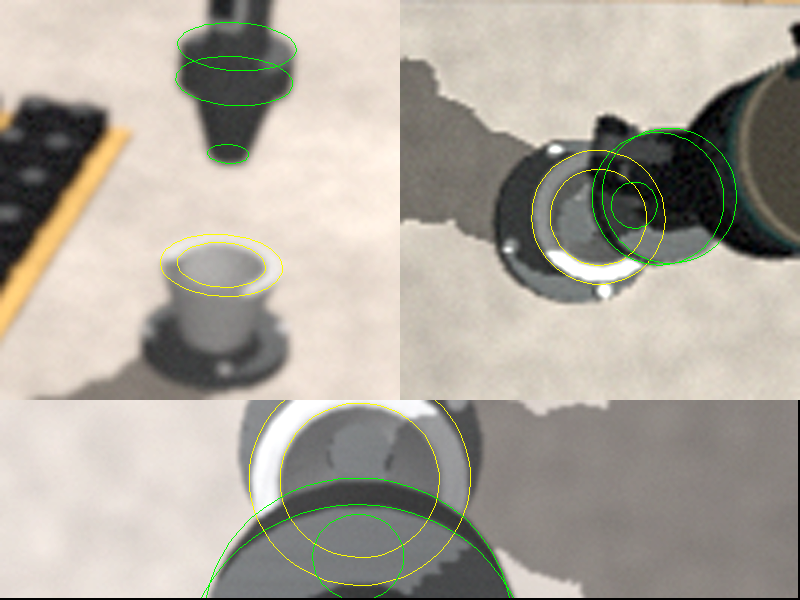

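View pics/w3.png

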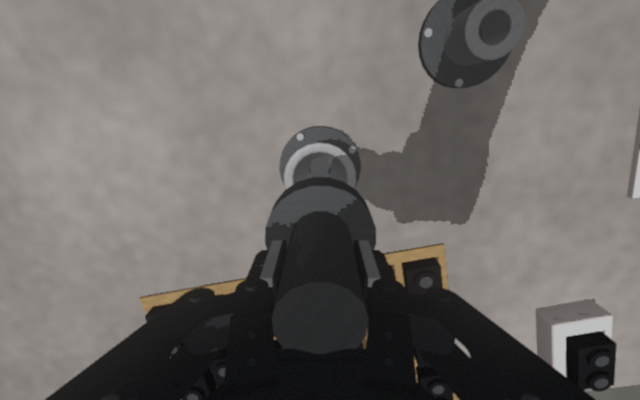

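The outlines match the real mandrel and socket rim to about 1 mm in the side and wrist views, so it's aligned. I'll descend to about 12 mm above home.

In the tool's units: 0.104 m / 0.75 = 0.1387, 0.0011 m / 0.75 = 0.0015, 0.0034 rad / 1.5708 = 0.0022.

Emit:
inch_along:
  segments:
    - [[0.0015, 0.0003, 0.0267, 0, 0.0022, 0], [0.0015, 0.0003, 0.06, 0, 0.0022, 0], [0.0015, 0.0003, 0.0933, 0, 0.0022, 0], [0.0015, 0.0003, 0.12, 0, 0.0022, 0], [0.0015, 0.0003, 0.1333, 0, 0.0022, 0], [0.0015, 0.0003, 0.1387, 0, 0.0022, 0], [0.0015, 0.0003, 0.1387, 0, 0.0022, 0], [0.0015, 0.0003, 0.1387, 0, 0.0022, 0]]

```text
time: 8.28
tcp_pos: [0.5654, -0.2775, 0.1278]
tcp_rot: [-0.313, -3.126, 0.002]
wrist_force: [0.0, 0.1, -4.0]
width: 0.403
gripper_force: 61.6
```

```bash
python3 - <<'E'
from h import *;from bench import robot, viewer, monitor, workorder
s=monitor.read_state();delta(s,[.5656,-.2768,.114],down(-.2));print(s["tcp_pos"],s["wrist_force"])
E
```

```text
d [-0.      0.0007  0.0138] rv [-0.0014 -0.0003  0.0004]
[ 0.56544224 -0.27747344  0.1278476 ] [ 0.03579796  0.13903777 -3.98131473]
```

Emit:
inch_along:
  segments:
    - [[0, 0, 0.004, 0, 0, 0], [0, 0.0004, 0.008, 0, 0, 0], [0, 0.0007, 0.0107, 0, 0, 0], [0, 0.0007, 0.0107, 0, 0, 0], [0, 0.0007, 0.0107, 0, 0, 0]]

```text
time: 8.9
tcp_pos: [0.565, -0.2768, 0.119]
tcp_rot: [-0.313, -3.124, 0.002]
wrist_force: [0.5, 0.1, -4.6]
width: 0.409
gripper_force: 61.6
```

In the tool's units: 0.003 m / 0.75 = 0.004, 0.002 m / 0.75 = 0.0027.

Emit:
inch_along:
  segments:
    - [[0, 0, 0.0013, 0, 0, 0], [0, 0, 0.0027, 0, 0, 0], [0, 0, 0.004, 0, 0, 0], [0, 0, 0.004, 0, 0, 0]]

```text
time: 9.4
tcp_pos: [0.5654, -0.2772, 0.1162]
tcp_rot: [-0.313, -3.125, 0.002]
wrist_force: [1.1, -1.1, -3.7]
width: 0.404
gripper_force: 61.5
```

In the tool's units: 0.002 m / 0.75 = 0.0027, 0.001 m / 0.75 = 0.0013.

Emit:
inch_along:
  segments:
    - [[0, 0, 0.0013, 0, 0, 0], [0, 0, 0.0027, 0, 0, 0], [0, 0, 0.0027, 0, 0, 0]]

```text
time: 9.78
tcp_pos: [0.5657, -0.2773, 0.1153]
tcp_rot: [0.313, 3.126, -0.003]
wrist_force: [0.8, -2.2, 4.4]
width: 0.409
gripper_force: 62.7
```

In the tool's units: 0.001 m / 0.75 = 0.0013.

Emit:
inch_along:
  segments:
    - [[0, 0, 0.0013, 0, 0, 0], [0, 0, 0.0013, 0, 0, 0], [0, 0, 0.0013, 0, 0, 0]]

```text
time: 10.15
tcp_pos: [0.5658, -0.2773, 0.1152]
tcp_rot: [0.313, 3.125, -0.004]
wrist_force: [-0.7, -1.4, 11.1]
width: 0.409
gripper_force: 63.2
```

Contact came at TCP z = 0.115, where home was expected. I'll check it before letting go.

```bash
python3 - <<'E'
from h import *;from bench import robot, viewer, monitor, workorder
s=monitor.read_state();o=viewer.snapshot("side");print(s["wrist_force"],s["wrist_torque"],s["tcp_pos"])
x,y,w,h,k=300,70,100,75,8
def im(ov):
    I=cv2.resize(o["color"][y:y+h,x:x+w],None,fx=k,fy=k,interpolation=cv2.INTER_CUBIC);I=np.clip(I*2.,0,255).astype(np.uint8)
    t=np.linspace(0,2*np.pi,60);c=np.column_stack([np.cos(t),np.sin(t),0*t])
    if ov:
      for r,z,col in((.0375,.062,(0,255,255)),(.033,.062,(0,255,0)),(.033,.082,(0,255,0))):
        q=(proj(o,np.array([.5657,-.277,z])+r*c)-[x,y]+.5)*k-.5;cv2.polylines(I,[q.round().astype(int)],True,col,1)
    return I
cv2.imwrite("pics/s4.png",im(1))
E
```

```text
[-0.70786207 -1.36413946 11.14157034] [-0.49031745  0.35329881 -0.06919556] [ 0.56580086 -0.27731996  0.11523419]
```

View pics/s4.png

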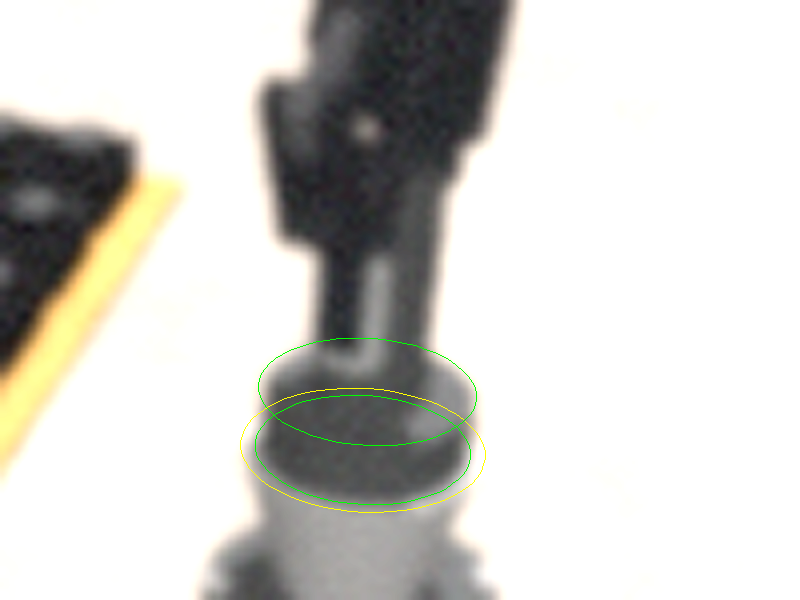

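The collar sits on the rim with its outline on the home prediction (bottom edge near row 500). I'll release and withdraw straight up.

Emit:
inch_along:
  segments:
    - [[0, 0, 0, 0, 0, 0], [0, 0, 0, 0, 0, 0], [0, 0, 0, 0, 0, 0], [0, 0, 0, 0, 0, 0], [0, 0, 0, 0, 0, 0], [0, 0, 0, 0, 0, 0]]
  jaw: 1.0

```text
time: 10.95
tcp_pos: [0.5649, -0.2767, 0.1129]
tcp_rot: [-0.313, -3.124, 0.001]
wrist_force: [-0.1, -0.9, -0.3]
width: 0.999
gripper_force: 0.0
```

Emit:
inch_along:
  segments:
    - [[0, 0, -0.0133, 0, 0, 0], [0, 0, -0.04, 0, 0, 0], [0, 0, -0.08, 0, 0, 0], [0, 0, -0.1333, 0, 0, 0], [0, 0, -0.1867, 0, 0, 0], [0, 0, -0.2267, 0, 0, 0], [0, 0, -0.2267, 0, 0, 0], [0, 0, -0.2267, 0, 0, 0]]

```text
time: 11.95
tcp_pos: [0.5648, -0.2765, 0.2827]
tcp_rot: [-0.313, -3.123, 0.001]
wrist_force: [-0.3, -0.1, -0.1]
width: 1.0
gripper_force: 0.0
```

```bash
python3 - <<'E'
from h import *;from bench import robot, viewer, monitor, workorder
t=np.linspace(0,2*np.pi,60);c=np.column_stack([np.cos(t),np.sin(t),0*t]);k=4
C=np.zeros((600,800,3),np.uint8)
o=viewer.snapshot("side")
for i,(x,y) in enumerate(((300,60),(190,170))):
  I=np.clip(cv2.resize(o["color"][y:y+150,x:x+100],None,fx=k,fy=k,interpolation=cv2.INTER_CUBIC)*2.,0,255).astype(np.uint8)
  if i==0:
   for r,z in((.033,.062),(.033,.082),(.018,.152)):
    q=(proj(o,np.array([.5657,-.277,z])+r*c)-[x,y]+.5)*k-.5;cv2.polylines(I,[q.round().astype(int)],True,(0,255,0),1)
  C[:,400*i:400*i+400]=I
cv2.imwrite("pics/f.png",C)
E
```

```text
(no output)
```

View pics/f.png

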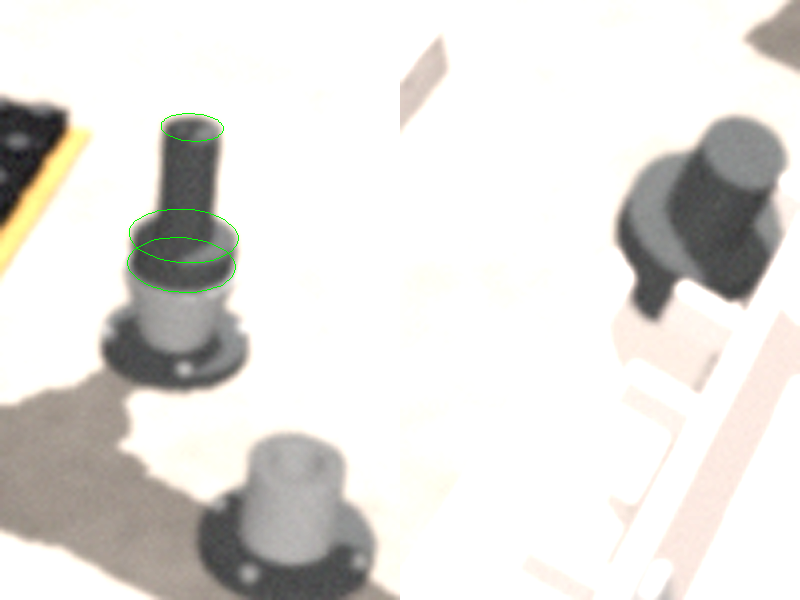

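The mandrel stands upright and home: its post top near (191,128) matches the prediction and the collar is on the rim. The plug is still in its lane, and the gripper is clear.

```bash
python3 -c "
from bench import robot, viewer, monitor, workorder
print(workorder.finish_job())"
```

```text
the job is handed in; nothing more can be done
None
```

The tapered mandrel is standing upright and fully home in the tapered socket with its collar on the rim, the straight-shank one is untouched in the rest, and I handed the job in at about 12 s (no verdict returned).

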